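Lock the bench indexing fixture with its pin

TASK

The graduated collar of the grey indexing fixture is loose: take the slimmer of the two lock pins out of the wooden block, stand it in the hole of the collar, and turn the collar with the pin bearing only lightly on the ring beneath until it drops into a hole of that ring, then press it fully home so that the collar is locked. Feel for the hole and never force the pin, let go of it when it is home, and leave the thicker pin and everything else on the bench where they are.

Things in the scene. Friction and masses are not known exactly. Their poses are not given: they have to be found in the camera images.
- lock_pin_knob (a point): Centre of the knob of the slim steel lock pin, on its axis, half-way up the knob; z points up along the pin. Knurled round knob 22 mm in diameter, 26 mm high, flat underneath, on a round shank 10 mm in diameter and 38 mm long (point to tip 51 mm). About 60 g. At the start it stands upright in one of the two holes of the wooden block, its knob resting on the block.
- lock_pin_tip (a point): Tip of the slim lock pin: lower end of its shank, on the axis. The lowest 4 mm of the shank taper from 10 to 6 mm in diameter.
- thick_pin_knob (a point): Centre of the knob of the other pin, too thick for the collar; it stays in the block. Knob 29 mm in diameter, 26 mm high, shank 14 mm in diameter, 38 mm long.
- pin_block: Wooden block that holds the two pins, fixed to the table, 56 x 124 x 44 mm (x, y, z); origin at the centre of its underside. Its two equal vertical holes, 15.5 mm in diameter, lie at y = +31 and -31 mm of its own frame; which pin stands in which changes.
- fixture: The indexing fixture, fixed to the table: grey square foot 150 x 150 x 14 mm, on it a round grey body 127 mm in diameter and on top the collar. Origin at the centre of the underside of the foot, z up.
- ring_face (a point): Point on the fixture's axis, 48 mm above the table, level with the face of a fixed flat steel ring that the collar covers. The ring has three equal vertical holes 11.5 mm wide, 30 mm deep, 120 degrees apart, 46 mm from the axis. Where they stand round the axis changes and cannot be seen; from the collar's hole at the start the next is 25 to 95 degrees away, whichever way the collar turns.
- fixture_axis (a point): Point on the vertical axis about which the collar turns, level with the top of its flange, 62 mm above the table. The collar is an aluminium flange 120 mm in diameter, 13.5 mm thick, divided round its rim, with a plain round steel hub 32 mm in diameter in the middle that stands 16 mm above the flange.
- collar_hole (a point): Centre of the mouth of the collar's one vertical through hole, 11.5 mm wide, 46 mm from the axis, at the top of the flange; goes round with the collar. The collar turns either way without stops against a light drag (0.06 N m) and cannot lift. A pin in it that stands on the ring has the underside of its knob 24 mm above the flange; fully home, the knob rests on the flange.
- brass_drift_mid (a point): Centre of a brass hexagon bar 126 mm long, 13 mm thick, lying between block and fixture; a bystander.
- caliper_mid (a point): Centre of a steel caliper, 72 x 210 x 10 mm, lying to the left of the fixture; a bystander.
- pliers_mid (a point): Centre of blue-handled pliers, 52 x 200 x 12 mm, lying beyond the fixture; a bystander.
- hex_key_mid (a point): Centre of a black hexagon key, 33 x 93 x 6 mm, lying beyond the fixture on its right; a bystander.
- screwdriver_1_mid (a point): Middle of a screwdriver with a red handle, 190 mm long, lying at the right of the pin block; a bystander.
- screwdriver_2_mid (a point): Middle of a screwdriver with a green handle, 170 mm long, lying beyond the fixture; a bystander.
- mould_insert_1_mid (a point): Middle of a small steel mould insert, 34 x 62 x 18 mm, lying beyond the pin block; a bystander.
- mould_insert_2_mid (a point): Middle of a second steel mould insert, 34 x 62 x 20 mm, to the right of the first; a bystander.

How it is judged:
By the outcome, as a careful person would: the job done as asked, in the order asked, and still so for the second after the job is handed in, with the robot touching nothing.
It also fails if it takes over 61 s, if anything falls off the work surface, if the arm or the gripper's body presses on something with over 40 N, if the wrist force passes 120 N, or if a joint passes its speed limit or range.

ROBOT

A 6-joint arm with a two-finger parallel gripper is mounted at the origin on a cart in front of the work surface, level with it; the furniture and walls round the work are solid. World frame = base frame: x ahead of the robot, y to its left, z up, the work surface at z = 0. Lengths are in m, angles in degrees, forces in N, time in s.
With the tool pointing down it reaches from about 0.325 to 0.775 m from the base axis. Payload 5.5 kg.
Tool frame: the origin (TCP) lies at the centre of the arm's flange, where the gripper is bolted on; the fingertips stand 182 mm ahead of it and the grasp point (between the pads) lies 163 mm ahead of it; z points along the fingers, y is the line along which they close (so a half turn about z gives the same grasp; the last joint's range is limited). The gripper opens to 88 mm and grips with 3 to 60 N. Pads are 20 mm wide; open, the fingers measure 115 mm over their backs; the gripper's body (75 mm by 178 mm) begins 61 mm behind the grasp point.
Start: joints at [-72.29, 5.22, 70.514, -0, 104.267, -3.249], TCP at [0.215, -0.56, 0.405] pointing down, gripper open.
Joint ranges: [-164.24, 164.24], [-49.07, 125.15], [9.68, 141.18], [-86.29, 266.29], [3.28, 154.24], [-151.56, 151.56]. Speed limits (degrees/s): [147.25, 147.25, 172.46, 180, 180, 180].

INTERFACE

Orientations are given as [roll, pitch, yaw] about the fixed x, y, z axes, in that order (R = Rz(yaw) Ry(pitch) Rx(roll)).
In Python, from station import r gives the robot as it stands. The module is installed in compiled form; this text tells all that it offers. Calls block until the motion is done:
- r.reach(position, orientation): joint-space move of the TCP to a pose.
- r.servo_line(position, rotation=None, speed=0.15): straight line of the TCP; rotation=None keeps the orientation; speed is the mean speed in m/s.
- r.move_joints(angles): joint-space move.
- r.let_go() and r.grab(squeeze=None): open the fingers fully, or close them until they stop; squeeze is the grip in N (None keeps the last).
- r.wait(seconds).
- r.inverse_kinematics(position, orientation): joint angles nearest the present ones, or None.
- r.sense(): the state.
- r.snapshot(name): name is "side" or "top" or "wrist"; returns a dict with "frame" (400x640x3 uint8, red, green, blue), "fx", "fy", "cx", "cy" (pixels), "R" (3x3) and "t" (3): a world point X has camera coordinates R X + t. Camera axes: x right, y down, z forward; pixel columns grow to the right and rows downward; lengths in m; the calibration is good to about 2 mm. The wrist camera is an equidistant fisheye: a pixel r from the principal point sees the ray r / f radians off the axis. A picture is of the moment at which its call begins. There is no depth.
A pose or a line that the arm cannot do raises r.IKError and nothing moves.
- r.hand_in(): hands the job in, once; it reports no verdict.
The state is a dict: "clock": time; "joints": joint angles; "joint_vel": joint speeds; "joint_torque": joint torques, N m; "tcp_pos": TCP position; "orientation": TCP orientation; "contact_force": force on the tool from outside, world axes, zero at the start; "torque": the same for the moment, N m; "opening": finger opening in m.
Only numpy, scipy, OpenCV 4.12 (cv2) and the standard library are available. Lean on these libraries where they do the work, as an engineer would, in place of code of your own. Each camera call takes 0.05 s, during which the arm holds its last target. There are 200 camera calls.

## Working session

There is one attempt and no reset: what is moved stays moved. The work goes in short steps, each a Python script; the robot and the scene stay as the last script left them, time stands still between calls to the robot, and variables do not carry over. Pictures are saved under pics/ and viewed, on a budget of 10 in all, crops included, one or two more only if the job needs it, and the job is handed in when it is done.

```bash
mkdir -p pics
python3 - <<'E'
from station import r
import cv2,pickle
for n in ("side","top"):
    s=r.snapshot(n); cv2.imwrite(f"pics/{n}0.png",s["frame"][:,:,::-1]); pickle.dump(s,open(f"{n}0.pkl","wb"))
    print(n,s["fx"],s["cx"],s["cy"],s["R"],s["t"])
print(r.sense())
E
```

```text
side 378.52425031277494 314.2411106762336 195.43212122501654 [[ 0.98285246 -0.18438485  0.0018052 ]
 [-0.10018884 -0.54221821 -0.83424314]
 [ 0.15480061  0.81975706 -0.55139381]] [-0.61552543  0.12277528  1.08543811]
top 479.94058565359046 324.54172720100905 197.8608491362417 [[-0.01196782 -0.99986839 -0.0109536 ]
 [-0.99665582  0.01281348 -0.08070308]
 [ 0.08083281  0.00995113 -0.996678  ]] [0.03046354 0.60987788 1.61122192]
{'clock': 0.1, 'joints': array([-7.22904012e+01,  5.26160941e+00,  7.05738111e+01, -5.81931420e-05,
        1.04265851e+02, -3.24894734e+00]), 'joint_vel': array([-0.00179935, -0.15814919, -0.09221163, -0.02506089,  0.00358834,
       -0.04289023]), 'joint_torque': array([ 3.32935415e-03, -4.47857666e+01, -4.07568312e+01,  7.00279581e-02,
        2.84255587e-02, -1.10383949e-04]), 'tcp_pos': array([ 0.21463192, -0.56037116,  0.40360176]), 'orientation': array([-1.79898888e+02, -5.68318300e-03,  2.09585268e+01]), 'contact_force': array([-0.14142176, -0.62405267,  0.48170682]), 'torque': array([-0.07509906, -0.01513234,  0.00911345]), 'opening': 0.08789553404978245}
```

View pics/top0.png

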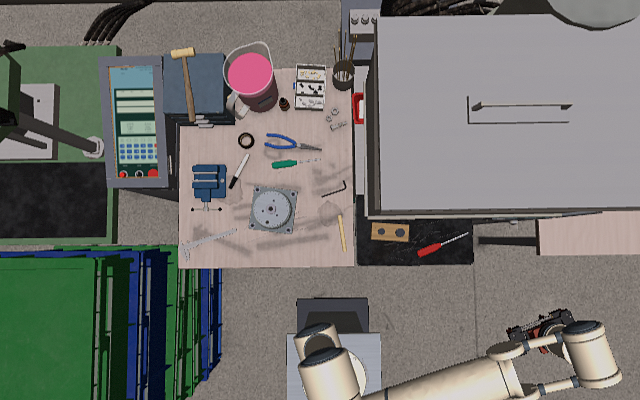

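View pics/side0.png

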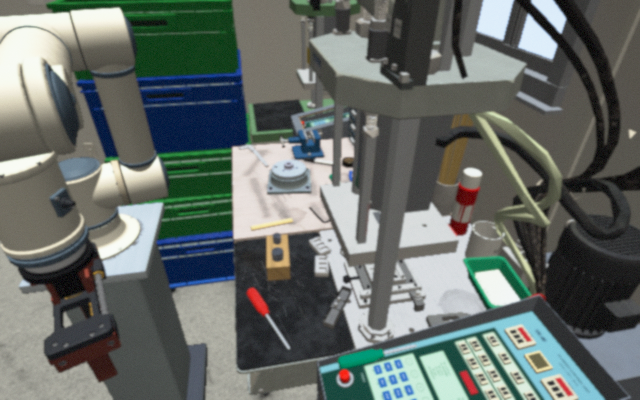

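```bash
cat > h.py <<'E'
import numpy as np
def px2w(s,u,v,z):
    d=s["R"].T@np.array([(u-s["cx"])/s["fx"],(v-s["cy"])/s["fy"],1]); c=-s["R"].T@s["t"]
    return c+d*(z-c[2])/d[2]
def w2px(s,X):
    p=s["R"]@np.array(X)+s["t"]; return s["fx"]*p[0]/p[2]+s["cx"],s["fy"]*p[1]/p[2]+s["cy"]
E
python3 - <<'E'
import pickle,cv2,numpy as np
from h import *
t=pickle.load(open("top0.pkl","rb")); s=pickle.load(open("side0.pkl","rb"))
f=t["frame"][:,:,::-1]
a=cv2.resize(f[180:240,240:305],None,fx=6,fy=6,interpolation=cv2.INTER_CUBIC)
b=cv2.resize(f[205:265,355:420],None,fx=6,fy=6,interpolation=cv2.INTER_CUBIC)
cv2.imwrite("pics/crop1.png",np.hstack([a,b]))
print("fix",px2w(t,272.5,209,.07),"blk",px2w(t,390,232,.05),"side fix",px2w(s,289,172,.07),"blk",px2w(s,278,245,.07))
E
```

```text
fix [0.57174846 0.19524755 0.07      ] blk [ 0.49124661 -0.19409626  0.05      ] side fix [0.569949   0.15777276 0.07      ] blk [ 0.49475276 -0.20368041  0.07      ]
```

View pics/crop1.png

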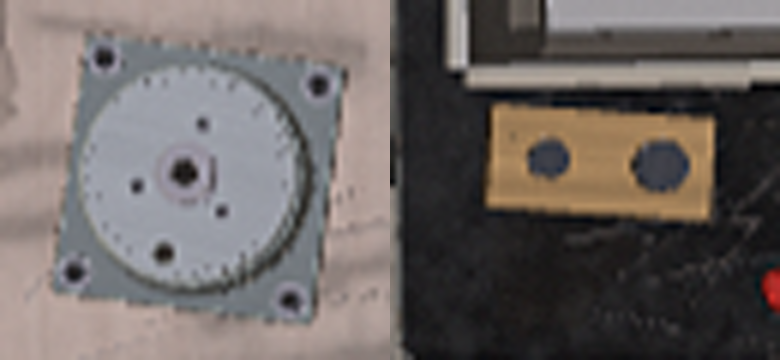

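Run:
```python
import pickle,cv2,numpy as np
from h import *
np.set_printoptions(precision=4,suppress=True)
t=pickle.load(open("top0.pkl","rb")); s=pickle.load(open("side0.pkl","rb"))
slim=px2w(t,380.9,230.9,.070); thick=px2w(t,399.7,232,.07); print("slim",slim,"thick",thick,np.linalg.norm(slim-thick), "in side",w2px(s,slim),w2px(s,thick))
ax=px2w(t,270.25,208.25,.078); fl=px2w(t,240+188.5/6-.5,180+176/6-.5,.062); ho=px2w(t,266.9,221.75,.062)
print("axis",ax,fl,"hole",ho,np.linalg.norm((ho-ax)[:2]),np.linalg.norm((ho-fl)[:2]), "in side",w2px(s,ax))
# press edges: top corner candidates vs side
for z in (.1,.2,.3,.4,.6,.8,1.0):
    P=px2w(t,367,216.5,z); Q=px2w(t,432,218,z);print(z,P,np.array(w2px(s,P)),np.array(w2px(s,Q)))
f=s["frame"][:,:,::-1]
cv2.imwrite("pics/crop2.png",cv2.resize(f[90:340,230:480],None,fx=2.4,fy=2.4,interpolation=cv2.INTER_CUBIC))
```

```text
slim [ 0.4951 -0.1618  0.07  ] thick [ 0.4907 -0.2235  0.07  ] 0.06184393056846423 in side (np.float64(276.4191263961683), np.float64(234.58600329303118)) (np.float64(277.2134437498159), np.float64(250.3723855291537))
axis [0.5738 0.2017 0.078 ] [0.5728 0.2015 0.062 ] hole [0.53  0.215 0.062] 0.04576489983859 0.044879040185752755 in side (np.float64(288.3837643659058), np.float64(163.56459730265144))
0.1 [ 0.5418 -0.1146  0.1   ] [291.3452 212.9526] [300.6781 267.7106]
0.2 [ 0.5377 -0.1068  0.2   ] [288.118 179.829] [296.6174 226.854 ]
0.3 [ 0.5336 -0.099   0.3   ] [284.5448 143.1548] [292.1534 181.9409]
0.4 [ 0.5295 -0.0912  0.4   ] [280.567  102.3268] [287.2232 132.3355]
0.6 [ 0.5213 -0.0757  0.6   ] [271.087    5.0261] [275.637   15.7636]
0.8 [ 0.5131 -0.0601  0.8   ] [ 258.8307 -120.7707] [ 260.9906 -131.5994]
1.0 [ 0.5049 -0.0445  1.    ] [ 242.3691 -289.7293] [ 241.8868 -323.8096]
```

View pics/crop2.png

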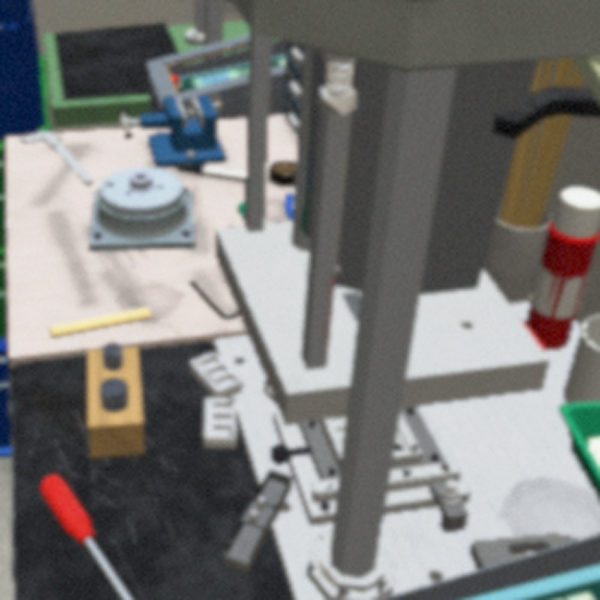

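Run:
```python
import pickle,numpy as np
from h import *
np.set_printoptions(precision=3,suppress=True)
t=pickle.load(open("top0.pkl","rb")); s=pickle.load(open("side0.pkl","rb"))
for n,u,v in (("headcorner",310,45),("plateNearcorner",349,255),("plateFarcorner",320,186)):
  for z in (.1,.15,.2,.3,.4,.5,.6,.7):
    X=px2w(s,u,v,z); print(n,X,np.array(w2px(t,X)))
from station import r
for yaw in (0,90,180,-90):
    for z in (.22,.30):
        print(yaw,z,r.inverse_kinematics([.495,-.162,z],[180,0,yaw]),r.inverse_kinematics([.53,.215,z],[180,0,yaw]))
```

```text
headcorner [0.952 1.904 0.1  ] [-238.376  101.541]
headcorner [0.91  1.668 0.15 ] [-185.601  108.78 ]
headcorner [0.868 1.432 0.2  ] [-128.906  116.556]
headcorner [0.785 0.96  0.3  ] [ -1.875 133.979]
headcorner [0.701 0.488 0.4  ] [147.313 154.441]
headcorner [0.618 0.016 0.5  ] [325.008 178.814]
headcorner [ 0.534 -0.455  0.6  ] [540.242 208.335]
headcorner [ 0.451 -0.927  0.7  ] [806.319 244.829]
plateNearcorner [ 0.651 -0.304  0.1  ] [424.56  182.058]
plateNearcorner [ 0.635 -0.356  0.15 ] [444.587 185.343]
plateNearcorner [ 0.618 -0.409  0.2  ] [466.035 188.86 ]
plateNearcorner [ 0.584 -0.514  0.3  ] [513.844 196.701]
plateNearcorner [ 0.551 -0.619  0.4  ] [569.559 205.838]
plateNearcorner [ 0.517 -0.724  0.5  ] [635.318 216.622]
plateNearcorner [ 0.484 -0.829  0.6  ] [714.106 229.543]
plateNearcorner [ 0.45  -0.935  0.7  ] [810.221 245.306]
plateFarcorner [0.645 0.006 0.1  ] [329.47  185.382]
plateFarcorner [ 0.628 -0.073  0.15 ] [354.369 188.49 ]
plateFarcorner [ 0.612 -0.151  0.2  ] [381.039 191.819]
plateFarcorner [ 0.58  -0.307  0.3  ] [440.505 199.241]
plateFarcorner [ 0.
[... 186 characters left out ...]
 [809.682 245.324]
0 0.22 [-21.865  -4.498  99.091  -0.     85.407  68.135] [ 18.672   3.403  91.241  -0.     85.356 108.672]
0 0.3 [-21.865  -6.774  92.993  -0.     93.782  68.135] [ 18.672   1.159  85.316  -0.     93.525 108.672]
90 0.22 [-21.865  -4.498  99.091   0.     85.407 -21.865] [18.672  3.403 91.241 -0.    85.356 18.672]
90 0.3 [-21.865  -6.774  92.993   0.     93.782 -21.865] [18.672  1.159 85.316 -0.    93.525 18.672]
180 0.22 [ -21.865   -4.498   99.091    0.      85.407 -111.865] [ 18.672   3.403  91.241   0.     85.356 -71.328]
180 0.3 [ -21.865   -6.774   92.993    0.      93.782 -111.865] [ 18.672   1.159  85.316   0.     93.525 -71.328]
-90 0.22 None None
-90 0.3 None None
```

```bash
cat >> h.py <<'E'
import cv2,pickle
def fish(s,u,v,z):
    a=np.array([(u-s["cx"])/s["fx"],(v-s["cy"])/s["fy"]]); th=np.hypot(*a); 
    d=np.array([*(a/th*np.sin(th)),np.cos(th)]) if th>0 else np.array([0,0,1.])
    d=s["R"].T@d; c=-s["R"].T@s["t"]; return c+d*(z-c[2])/d[2]
def w2fish(s,X):
    p=s["R"]@np.array(X)+s["t"]; rho=np.hypot(p[0],p[1]); th=np.arctan2(rho,p[2])
    return s["cx"]+s["fx"]*th*p[0]/rho, s["cy"]+s["fy"]*th*p[1]/rho
def snap(r,name,fn):
    s=r.snapshot(name); pickle.dump(s,open(fn+".pkl","wb")); return s
E
python3 - <<'E'
from station import r
from h import *
np.set_printoptions(precision=4,suppress=True)
r.reach([.495,-.162,.33],[180,0,90])
r.wait(.2)
s=snap(r,"wrist","w1"); q=r.sense(); print(q["clock"],q["tcp_pos"],q["orientation"],q["contact_force"])
print(s["fx"],s["cx"],s["cy"], -s["R"].T@s["t"], s["R"])
u,v=w2fish(s,[.495,-.162,.07]); print(u,v, w2fish(s,[.4907,-.2235,.07]))
x0=int(np.clip(u-80,0,480)); y0=int(np.clip(v-60,0,280)); print(x0,y0)
cv2.imwrite("pics/w1.png",np.vstack([cv2.resize(s["frame"][y0:y0+120,x0:x0+160,::-1],(640,480),interpolation=cv2.INTER_CUBIC)]))
E
```

```text
2.1417 [ 0.4949 -0.1626  0.3301] [179.9939   0.0056  89.9323] [-0.3605  0.2453  0.3616]
309.70691628693146 317.07094493097435 196.7795238111423 [ 0.4953 -0.084   0.3089] [[ 1.     -0.002  -0.0007]
 [-0.0018 -0.9595  0.2818]
 [-0.0013 -0.2818 -0.9595]]
317.1104025382378 206.08749788855454 (np.float64(312.3890225527512), np.float64(272.02512072259606))
237 146
```

View pics/w1.png

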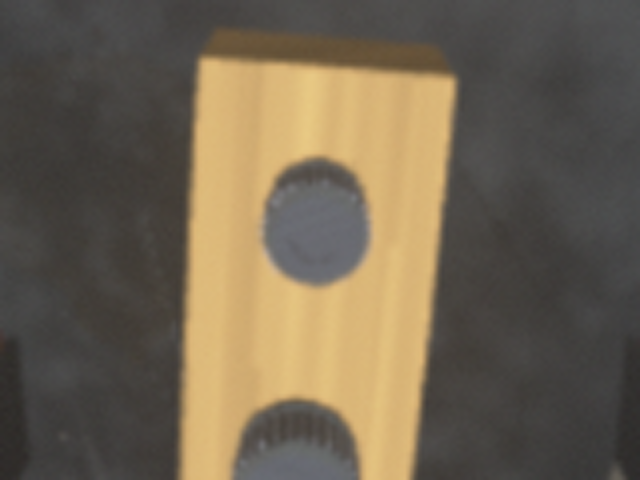

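Run:
```python
from station import r
from h import *
np.set_printoptions(precision=4,suppress=True)
s=pickle.load(open("w1.pkl","rb")); p=fish(s,315.9,203.6,.07); print("slim",p)
p=(p+np.array([.4951,-.1618,.07])*0.5)/1.5; print(p)
r.servo_line([p[0],p[1],.232],speed=.08); r.wait(.1); print(r.sense()["contact_force"],r.sense()["tcp_pos"])
r.grab(30); r.wait(.1)
q=r.sense(); print(q["clock"],q["opening"],q["tcp_pos"],q["contact_force"])
r.servo_line([p[0],p[1],.335],speed=.1)
q=r.sense(); print(q["clock"],q["opening"],q["contact_force"])
ho=np.array([.530,.215]); rad=np.array([np.cos(np.radians(163)),np.sin(np.radians(163))])
h=ho-rad*.035
r.reach([h[0],h[1],.335],[180,0,163]); 
r.servo_line([h[0],h[1],.302],speed=.1); r.wait(.2)
s=snap(r,"wrist","w2"); q=r.sense(); print(q["clock"],q["opening"],q["tcp_pos"],q["orientation"],q["contact_force"])
tip=w2fish(s,[h[0],h[1],.302-.163-.011-.051]); print("tip pred",tip,"hole pred",w2fish(s,[*ho,.062]),"hub",w2fish(s,[.5735,.2017,.078]))
cv2.imwrite("pics/w2.png",s["frame"][:,:,::-1]); snap(r,"side","s2")
x0,y0=int(tip[0]-80),int(min(tip[1]-70,280)); print(x0,y0)
cv2.imwrite("pics/w2c.png",cv2.resize(s["frame"][y0:y0+120,x0:x0+160,::-1],(800,600),interpolation=cv2.INTER_CUBIC))
```

```text
slim [ 0.494  -0.1599  0.07  ]
[ 0.4944 -0.1605  0.07  ]
[ 0.6886 -0.2746 -0.4721] [ 0.4946 -0.1606  0.2327]
4.75 0.021613019669865983 [ 0.4944 -0.1605  0.232 ] [-0.3711  0.4947 -0.6177]
5.9333 0.021222996857909234 [ 0.121  -0.2704 -1.0015]
8.0583 0.02145796525615984 [0.5636 0.2043 0.3022] [-179.9756    0.0395  162.9549] [-0.7749 -2.0555  5.3617]
tip pred (np.float64(315.8962009922741), np.float64(220.31476916615284)) hole pred (np.float64(315.85919538045135), np.float64(167.2139825289173)) hub (np.float64(315.93101527743124), np.float64(234.55899874828893))
235 150
```

View pics/w2c.png

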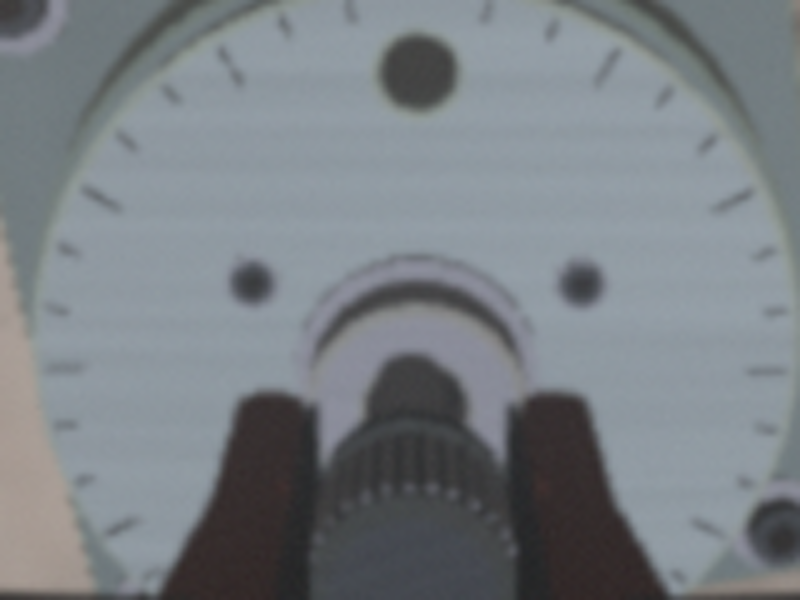

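Run:
```python
from station import r
from h import *
np.set_printoptions(precision=4,suppress=True)
s=pickle.load(open("w2.pkl","rb")); tcp=np.array([.5636,.2043])
tip=fish(s,316.9,224.4,.078); front=fish(s,316.9,150+352.5/5-.5,.078); hole=fish(s,318.2,164,.062); hub=fish(s,318.8,230.2,.078)
rad=np.array([np.cos(np.radians(163)),np.sin(np.radians(163))]); tan=np.array([-rad[1],rad[0]])
for n,p in (("tip",tip),("front",front),("hole",hole),("hub",hub)): print(n,p,"rel tcp rad,tan",(p[:2]-tcp)@rad,(p[:2]-tcp)@tan)
v=hole[:2]-hub[:2]; print("hole-hub",np.linalg.norm(v),np.degrees(np.arctan2(v[1],v[0])))
r.servo_line([*tcp,.318],speed=.1)
q=r.sense(); print(q["clock"],q["contact_force"],q["opening"])
goal=tcp+(hole[:2]-tip[:2]); print("goal",goal)
r.servo_line([*goal,.318],speed=.1); r.wait(.1); r.servo_line([*goal,.298],speed=.05); r.wait(.1)
q=r.sense(); print(q["clock"],q["contact_force"],q["tcp_pos"],q["orientation"])
s=snap(r,"wrist","w3"); t=snap(r,"side","s3")
a=cv2.resize(s["frame"][160:260,257:377,::-1],(600,500),interpolation=cv2.INTER_CUBIC)
cv2.imwrite("pics/w3.png",a)
```

```text
tip [0.5663 0.2046 0.078 ] rel tcp rad,tan -0.0024379335078790186 -0.0011113164201270213
front [0.5631 0.2056 0.078 ] rel tcp rad,tan 0.0008731800364188266 -0.001116944781684535
hole [0.5282 0.2173 0.062 ] rel tcp rad,tan 0.03760955157035452 -0.002093185016949877
hub [0.5709 0.2046 0.078 ] rel tcp rad,tan -0.006861755393020663 -0.002449275103680479
hole-hub 0.044472732580544336 163.4587682366699
8.4167 [-0.5159 -0.3622 -0.3039] 0.021449092225517025
goal [0.5256 0.2169]
9.7167 [-0.6206 -0.2125 -0.9871] [0.5256 0.217  0.2983] [179.9841   0.0208 163.0034]
```

View pics/w3.png

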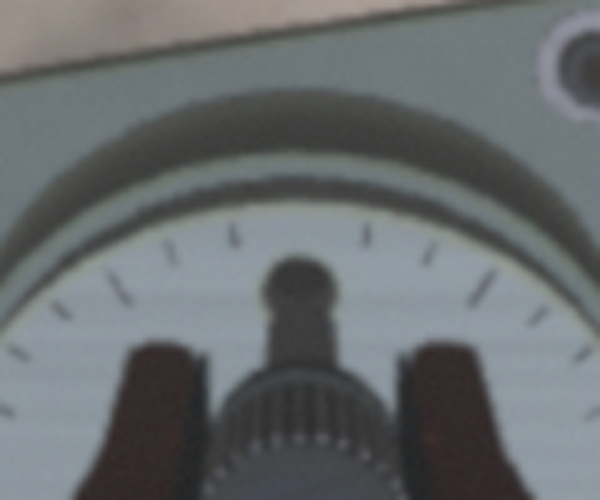

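```bash
cat >> h.py <<'E'
def descend(r,xy,z0,z1,fz,step=.001,speed=.02,f0=None):
    """lower in small steps until upward force change exceeds fz; returns z, force rel."""
    f0=r.sense()["contact_force"].copy() if f0 is None else f0
    z=z0; d=np.zeros(3)
    while z>z1:
        z-=step; r.servo_line([*xy,z],speed=speed); q=r.sense(); d=q["contact_force"]-f0
        if d[2]>fz or np.hypot(d[0],d[1])>8: break
    return z,d,q
E
python3 - <<'E'
from station import r
from h import *
np.set_printoptions(precision=4,suppress=True)
s=pickle.load(open("w3.pkl","rb"))["frame"][195:245,282:352]
g=cv2.cvtColor(s,cv2.COLOR_RGB2GRAY).astype(float); g=np.clip((g-35)*2.6,0,255).astype(np.uint8)
cv2.imwrite("pics/w3e.png",cv2.resize(g,(700,500),interpolation=cv2.INTER_CUBIC))
xy=[.5256,.2169]
z,d,q=descend(r,xy,.298,.2805,2.5,step=.0015)
print(z,d,q["clock"],q["tcp_pos"])
E
```

```text
0.27999999999999997 [ 0.5812 -0.1826  0.6374] 12.8167 [0.5256 0.2169 0.2799]
```

View pics/w3e.png

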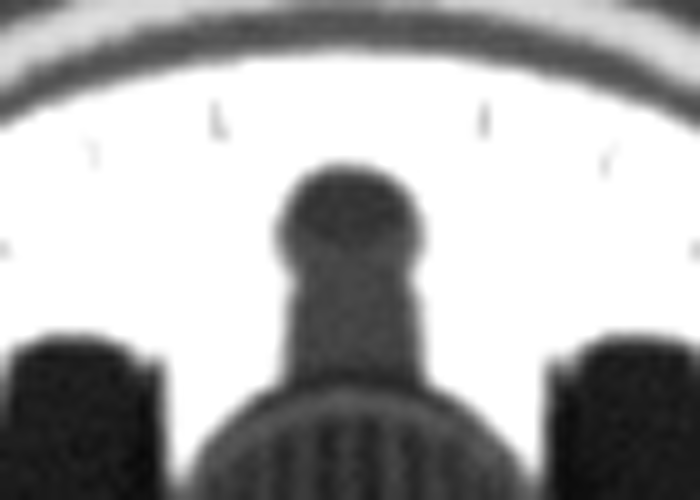

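```bash
cat > turn.py <<'E'
from station import r
from h import *
np.set_printoptions(precision=4,suppress=True)
F0=r.sense()["contact_force"].copy()   # pin hanging free in the collar hole
z,d,q=descend(r,[.5256,.2169],.280,.268,2.,step=.001,f0=F0)
print("ring contact z",z,d,q["clock"])
if d[2]<2 or z<.2695: raise SystemExit("no ring contact where expected")
A=np.array([.5719,.2029]); v=np.array([.5256,.2169])-A; R=np.hypot(*v); th0=th=np.degrees(np.arctan2(v[1],v[0]))
zs=z; hist=[]
for i in range(55):
    th-=2; rad=np.array([np.cos(np.radians(th)),np.sin(np.radians(th))]); tan=np.array([-rad[1],rad[0]])
    xy=A+R*rad
    r.servo_line([*xy,z],rotation=[180,0,163+th-th0],speed=.03)
    q=r.sense(); d=q["contact_force"]-F0; fr,ft,fz=d[:2]@rad,d[:2]@tan,d[2]; hist.append(z)
    if i%4==0 or z<zs-.0008 or abs(ft)>5: print(i,round(th,1),"z",round(z,5),"R",round(R,4),"fr,ft,fz",np.round([fr,ft,fz],2),round(q["clock"],2))
    if max(abs(fr),abs(ft))>9 or fz>10: print("abort: force"); break
    if z<zs-.0015 and fz<1.5 or ft>5: print("dropping"); break
    if abs(fr)>1: R+=np.clip(.00015*fr,-.0006,.0006)
    z-=np.clip(.00015*(3-fz),-.0005,.0006)
pickle.dump(dict(A=A,R=R,th=th,th0=th0,z=z,F0=F0,zs=zs),open("turn.pkl","wb"))
E
python3 turn.py
```

```text
ring contact z 0.271 [-1.7272 -0.1412  4.9857] 15.0667
0 161.2 z 0.271 R 0.0484 fr,ft,fz [1.74 3.24 5.93] 15.32
4 153.2 z 0.27226 R 0.0488 fr,ft,fz [-0.49  2.4   2.98] 16.32
8 145.2 z 0.27235 R 0.0485 fr,ft,fz [-0.55  2.97  3.28] 17.32
12 137.2 z 0.27233 R 0.0482 fr,ft,fz [0.17 2.23 1.83] 18.32
16 129.2 z 0.27218 R 0.0482 fr,ft,fz [-0.67  2.93  3.47] 19.32
20 121.2 z 0.2722 R 0.0482 fr,ft,fz [1.59 2.97 3.17] 20.32
24 113.2 z 0.27238 R 0.0485 fr,ft,fz [-0.67  2.73  3.36] 21.32
28 105.2 z 0.27189 R 0.0483 fr,ft,fz [ 0.37  0.41 -0.17] 22.32
32 97.2 z 0.27014 R 0.0483 fr,ft,fz [-0.34  6.35  2.86] 23.32
dropping
```

```bash
cat > sink.py <<'E'
from station import r
from h import *
np.set_printoptions(precision=4,suppress=True)
T=pickle.load(open("turn.pkl","rb")); A,R,th,z,F0=(T[k] for k in("A","R","th","z","F0"))
th+=1.5; stuck=0
for i in range(45):
    rad=np.array([np.cos(np.radians(th)),np.sin(np.radians(th))]); tan=np.array([-rad[1],rad[0]])
    r.servo_line([*(A+R*rad),z],rotation=[180,0,163+th-T["th0"]],speed=.03)
    q=r.sense(); d=q["contact_force"]-F0; fr,ft,fz=d[:2]@rad,d[:2]@tan,d[2]
    if i%4==0 or fz>3: print(i,round(th,2),"z",round(z,5),"R",round(R,4),"fr,ft,fz",np.round([fr,ft,fz],2),round(q["clock"],2))
    if z<.2495 and fz>8: print("home"); break
    if fz>12 or max(abs(fr),abs(ft))>12: print("abort"); break
    if z<.2455: print("too low"); break
    if abs(ft)>.8: th+=np.degrees(np.clip(.00015*ft,-.0008,.0008)/R)
    if abs(fr)>.8: R+=np.clip(.00015*fr,-.0006,.0006)
    if fz<3 or z<.2495: z-=.0012 if z>.2505 else .0004
    elif fz>5: z+=.0005; stuck+=1
    else: stuck+=1
    if stuck>14: print("stuck"); break
T.update(R=R,th=th,z=z); pickle.dump(T,open("turn.pkl","wb")); print(q["opening"],q["tcp_pos"])
E
python3 sink.py
```

```text
0 98.68 z 0.27014 R 0.0483 fr,ft,fz [0.55 4.62 2.29] 23.57
1 99.5 z 0.26894 R 0.0483 fr,ft,fz [0.81 3.64 4.01] 23.82
2 100.15 z 0.26894 R 0.0484 fr,ft,fz [0.32 2.62 3.31] 24.07
4 100.93 z 0.26774 R 0.0484 fr,ft,fz [-0.31  1.21  3.73] 24.57
5 101.14 z 0.26774 R 0.0484 fr,ft,fz [0.5  1.07 3.67] 24.82
6 101.33 z 0.26774 R 0.0484 fr,ft,fz [-0.56  0.09  4.02] 25.07
7 101.33 z 0.26774 R 0.0484 fr,ft,fz [-0.41 -0.79  4.61] 25.32
8 101.33 z 0.26774 R 0.0484 fr,ft,fz [-0.45 -2.02  4.72] 25.57
9 100.98 z 0.26774 R 0.0484 fr,ft,fz [-0.35  0.29  5.47] 25.82
10 100.98 z 0.26824 R 0.0484 fr,ft,fz [-0.78 -0.25  3.65] 26.07
12 100.98 z 0.26704 R 0.0486 fr,ft,fz [ 0.44 -0.49  1.94] 26.57
16 101.71 z 0.26224 R 0.0486 fr,ft,fz [-0.35  0.93  0.72] 27.57
20 101.91 z 0.25744 R 0.0483 fr,ft,fz [ 0.57 -0.33 -0.37] 28.57
24 101.62 z 0.25264 R 0.0483 fr,ft,fz [0.09 1.63 0.25] 29.57
28 101.91 z 0.24944 R 0.0483 fr,ft,fz [-0.11  0.43 -1.1 ] 30.57
32 102.11 z 0.24784 R 0.0484 fr,ft,fz [0.34 0.98 2.12] 31.57
33 102.29 z 0.24744 R 0.0484 fr,ft,fz [-1.21  1.42  5.43] 31.82
34 102.54 z 0.24704 R 0.0482 fr,ft,fz [-0.94  1.09  7.04] 32.07
35 102.73 z 0.24664 R 0.0481 fr,ft,fz [0.25 1.31 8.53] 32.32
home
0.021114807683881295 [0.5615 0.25   0.2483]
```

Run:
```python
from station import r
from h import *
np.set_printoptions(precision=4,suppress=True)
q=r.sense(); p=q["tcp_pos"]
r.let_go(); r.wait(.1); print(r.sense()["contact_force"],r.sense()["opening"])
r.servo_line([p[0],p[1],.36],speed=.12); r.wait(.2)
s=snap(r,"wrist","w4"); t=snap(r,"side","s4"); q=r.sense(); print(q["clock"],q["tcp_pos"],q["contact_force"])
u,v=w2fish(s,[p[0],p[1],.075]); print(u,v)
x0,y0=int(u-75),int(np.clip(v-60,0,280))
a=cv2.resize(s["frame"][y0:y0+120,x0:x0+150,::-1],(500,400),interpolation=cv2.INTER_CUBIC)
b=cv2.resize(t["frame"][140:200,260:305,::-1],(300,400),interpolation=cv2.INTER_CUBIC)
cv2.imwrite("pics/w4.png",np.hstack([a,b])); print(x0,y0)
```

```text
[1.0321 0.9044 0.3685] 0.08730345261979966
34.9167 [0.5615 0.25   0.3594] [ 0.2767  0.0762 -1.2239]
317.2135019939266 198.42176882736362
242 138
```

View pics/w4.png

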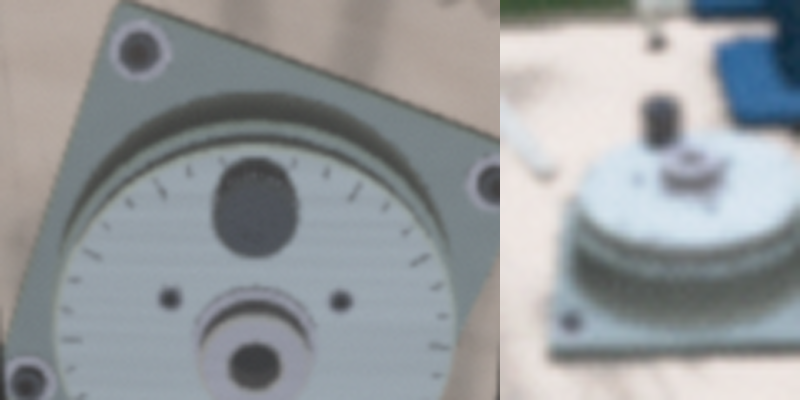

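Run:
```python
from station import r
from h import *
t=pickle.load(open("s4.pkl","rb")); print([w2px(t,[.563,.248,z]) for z in (.088,.094)], r.sense()["clock"])
r.hand_in()
```

```text
[(np.float64(283.51469336003964), np.float64(155.07655108589452)), (np.float64(283.4410152010187), np.float64(153.5447481086798))] 34.9167
the job is handed in; nothing more can be done
```

I took the slim pin from the block, stood it in the collar hole and turned the collar about 60° clockwise. The pin bore on the ring with about 3 N until it dropped into a ring hole. I then pressed it home with about 8.5 N, let go, and handed the job in at about 35 s of the 61 s.

**Checks that agreed**
- **Seating depth:** the pin stopped about 24.5 mm below where it had stood on the ring, against the expected 24 mm.
- **Side view after release:** the knob top appears at row 155.0, against 155.1 predicted for a fully home pin.
- **Wrist view after release:** the knob sits on the flange and the gripper is clear of everything.

**Things that went less cleanly**
- On the way, the pin's tip touched the top of the hub at about 5 N because I hovered too far inward; I lifted it off.
- Contact on the ring peaked at about 6 N before I eased it to about 3 N.
- The wrist and top cameras disagreed by about 2–3 mm. I placed the pin from a relative wrist-camera measurement and guided it by touch.
- I took no final picture of the thick pin or the other things on the bench. The arm felt no contact with any of them.

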